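# Lock the carver's tool chest and put the key away

## Robot

A 6-joint arm with a two-finger parallel gripper is mounted at the origin on the work surface. World frame = base frame: x ahead of the robot, y to its left, z up, the work surface at z = 0. Lengths are in m, angles in rad, forces in N, time in s.
With the tool pointing down it reaches from about 0.35 to 0.925 m from the base axis. Payload 6.4 kg.
Tool frame: the origin (TCP) lies midway between the tips of the shut fingers; the grasp point (between the pads) lies 19 mm behind it; z points along the fingers, y is the line along which they close (so a half turn about z gives the same grasp; the last joint's range is limited). The gripper opens to 85 mm and grips with 20 to 120 N. Pads are 22 mm wide; open, the fingers measure 114 mm over their backs; the gripper's body (76 mm by 85 mm) begins 54 mm behind the grasp point. The pads swing forward as they close: fully open they stand 13 mm farther back than shut.
Start: joints at [0.982, 0.245, 1.558, -0, 1.339, -0.174], TCP at [0.262, 0.595, 0.231] pointing down, gripper open.
Joint ranges: [-3.13, 3.13], [-1.02, 2.26], [0.13, 2.54], [-0.95, 4.09], [0.21, 2.88], [-2.74, 2.74]. Speed limits (rad/s): [2.57, 2.57, 3.14, 3.14, 3.14, 3.14].

## Interface

Orientations are given as a unit quaternion [w, x, y, z].
In Python, from cell import status, snapshot, camera_model, ctrl gives the robot as it stands.
- The arm moves only by the tool arm_command, never from a script. Its arguments are lists of equal length, an entry for each row: "travel": the shift along the tool's x, y, z in m, a list of three; "twist": the turn, a rotation vector about the tool's x, y, z in units of 8 degrees (1.0 is 8 degrees), a list of three; "gripper": the closure, from 0 (fully open) to 1 (shut). In form: {"travel": [[tx, ty, tz], ...], "twist": [[wx, wy, wz], ...], "gripper": [gripper, ...]}. A call has 1 to 5 rows; each row shifts and turns the commanded pose from where the row before left it, along the tool's axes as they then stand; what a row does not reach is not made up. A row lasts 1/8 s, in which the tool goes at most 62.5 mm and 10.7 degrees, less where a joint would pass 70% of its speed; a pose out of reach is approached as far as the arm can. A call is refused whole if a number of a shift passes 0.0625 or a number of a turn 1, either way. A call with a gripper value outside its range is refused whole. The fingers move at their own pace and stop on an object; "force" is the grip in N (left out, the last holds). Time passes only in rows, so rows that do not move let the fingers close. It gives the time, the measured TCP pose, the force, the opening and the grip force at its end, in the units of the state.
- status.read_state(): the state, without advancing time (a new reading comes with each control period).
- snapshot(name): name is "side" or "top" or "wrist"; returns the picture (480x640x3 uint8, red, green, blue); there is no depth.
- camera_model(name): a dict with "fx", "fy", "cx", "cy" (pixels), "R" (3x3) and "t" (3): a world point X has camera coordinates R X + t. Camera axes: x right, y down, z forward; pixel columns grow to the right and rows downward; lengths in m; the calibration is good to about 2 mm. A picture is of the moment at which its call begins: read the wrist's pose just before it. camera_model takes no time and is no camera call; for the wrist camera it gives the pose at the moment of the call.
- ctrl.close_job(): hands the job in; it is judged then, once.
The state is a dict: "clock": time; "qpos": joint angles; "qvel": joint speeds; "tau": joint torques, N m; "position": TCP position; "ee_rot": TCP orientation; "force": force on the tool from outside, world axes, zero at the start; "ft_torque": the same for the moment, N m; "width": opening from 0.0 (shut) to 1.0 (fully open); "grip_force": force on a finger pad.
Only numpy, scipy, OpenCV 4.12 (cv2) and the standard library are available. Lean on these libraries where they do the work, as an engineer would, in place of code of your own. Each camera call takes 0.05 s, during which the arm holds its last target. There are 200 camera calls.

## Task

Lock the carver's tool chest: the red-headed key has been left part-turned in the lock on its top. Turn the key clockwise (seen from above) until it has pressed the brass tongue firmly, but without forcing, against the rubber buffer and hold it there a moment; then turn it back to the one position where it will come out, draw it out without tugging against the lock, and put it down gently in the small wooden tray. Leave the mallet, the gouge and the varnish pot where they are.

Things in the scene. Friction and masses are not known exactly. Their poses are not given: they have to be found in the camera images.
- key: Key upright in the lock, 48 mm long, 40 g. Origin: tip of its rounded nose; z up to the head, x along the flat of bit and head. Steel double bit 20 (x) x 4 (y) mm, 1.5 to 7.5 mm above the origin, round shank 4 mm. At the start the bit is trapped under the lock's face plate, the key turned 0.2 to 0.4 rad clockwise from the position where it comes out. Play: 1 mm, 0.1 rad; it may lean a little.
- key_head (a point): Centre of the key's red plastic head, 35 mm above the key's origin on its axis. The head is 30 (x) x 10 (y) x 26 mm, 22 to 48 mm above the origin: grip it across its 10 mm, fingers closing along the key's y.
- lock: Lock housing fixed on the chest's front rail. Origin: on the vertical turning axis of key and tongue, on the chest's top face; axes parallel to the chest's. The key's nose rests 5 mm above this origin, its bit 1 mm below the underside of the face plate. The key turns from 0.4 rad anticlockwise to 1.7 rad clockwise of where it comes out, against 0.03 N m of friction until it picks up the tongue.
- lock_face (a point): Centre of the top of the lock's square steel face plate (36 x 36 x 5 mm), 18.5 mm above the lock's origin. Its slot, 23 mm (lock x) by 5.5 mm (lock y), lets the key out only with the key's x axis within about 0.07 rad of the lock's x axis: no stop or click marks this. Otherwise the bit meets the plate's underside after 1 mm of lift. Above 25 N on the housing harms the lock.
- tongue: Brass bar 10 mm wide, 6 mm thick, 48 mm long along its x, just above the chest top, turning about the lock's axis (its origin). Unlocked it points roughly to the lock's +y. The key picks it up 0.4 to 0.6 rad clockwise of where the key comes out, then turns it clockwise (0.1 N m in all) to the buffer, met at 0.85 to 1.25 rad. It stays there when the key turns back. Move it with the key only.
- tongue_tip (a point): Free end of the tongue, 48 mm from the lock's axis. The tongue is home once it has pressed the buffer with over 3 N for 0.2 s; over 8 N bends it. As torque on the key, all friction included: home is over 0.21 N m, bending is at 0.38 N m; stop at about 0.26.
- keeper: Steel bracket fixed on the lid with a round rubber buffer, 8 mm thick, 5 mm above the lid, pointing along the bracket's -x at the oncoming tongue. Origin on the lid, 38 mm from the lock's axis. The buffer's end stands nominally 5 mm in +x from the origin but is screwed in or out by up to 7 mm either way; this setting is not measured.
- chest: Fixed wooden tool chest 260 (x) x 300 (y) x 90 mm, origin centre of its underside, lid shut. The lock stands on the front rail of its top, 85 mm in -x from the middle; beyond the seam, 25 mm in +x from the lock's axis, the top is the lid.
- tray: Fixed wooden tray, outside 150 (x) x 130 (y) x 25 mm, walls and floor 6 mm thick, open on top; origin centre of its underside. The key may rest any way in it, all of it within the walls.
- mallet: Loose wooden carving mallet on the bench: head 70 x 95 x 75 mm, handle 150 mm along its -x. Bystander.
- gouge: Loose carving gouge lying on the chest's lid, 190 mm long along its y, 22 mm high, origin near its middle. Bystander.
- pot: Loose amber varnish jar with green cap, 60 mm across, 75 mm high, on the bench. Bystander.
Things that resemble listed ones, but are neither listed nor needed, are in the scene too. Of the things shaped like the tray, the wooden one is meant.

How it is judged:
By the outcome, as a careful person would: the job done as asked, in the order asked, and still so for the second after the job is handed in, with the robot touching nothing.
It also fails if it takes over 72 s, if anything falls off the work surface, if the arm or the gripper's body presses on something with over 40 N, if the wrist force passes 120 N, or if a joint passes its speed limit or range.

## Working session

There is one attempt and no reset: what is moved stays moved. The work goes in short steps, Python scripts to look and compute and a tool call to move; the robot and the scene stay as the last step left them, time stands still between calls to the robot, and variables do not carry over. Pictures are saved under pics/ and viewed, at most 10 in all, crops included, and the job is handed in when it is done.

Besides the shell and the picture viewer there is one more tool, called as name(argument=value, ...) on one line, values as JSON. arm_command: Moves the arm, as the interface text tells. Its arguments: {"type":"object","properties":{"travel":{"type":"array"},"twist":{"type":"array"},"gripper":{"type":"array"},"force":{"type":"number"}},"required":["travel","twist","gripper"]}

```bash
ls; mkdir -p pics; python3 - <<'E'
from cell import status, snapshot, camera_model
import cv2,numpy as np
s=status.read_state();print({k:np.round(v,3).tolist() for k,v in s.items()})
a=[snapshot(n) for n in("top","side","wrist")]
for n,i in zip(("top","side","wrist"),a):
    cv2.imwrite(f"pics/{n}0.png",i[:,:,::-1]);m=camera_model(n);print(n,m["fx"],m["cx"],m["cy"],np.round(-m["R"].T@m["t"],3),np.round(m["R"],2).tolist())
E
```

```text
pics
{'clock': 0.0, 'qpos': [0.982, 0.246, 1.559, -0.0, 1.339, -0.174], 'qvel': [0.0, -0.002, -0.002, 0.0, 0.0, -0.0], 'tau': [0.0, -42.951, -32.613, -0.0, 0.005, 0.0], 'position': [0.262, 0.594, 0.23], 'ee_rot': [-0.0, 0.206, 0.979, -0.001], 'force': [0.299, -0.305, 0.004], 'ft_torque': [-0.055, 0.006, -0.016], 'grip_force': 0.0, 'width': 0.999}
top 433.6130970768197 320.12813815981207 238.536105928509 [ 0.396 -0.082  1.137] [[0.02, -1.0, 0.0], [-1.0, -0.02, -0.09], [0.09, -0.0, -1.0]]
side 567.4326589681037 330.31005352151874 245.89432522824532 [0.528 0.891 0.739] [[-1.0, 0.06, -0.01], [0.04, 0.54, -0.84], [-0.05, -0.84, -0.54]]
wrist 425.4027313527374 312.1060500269483 241.02996230566666 [0.189 0.627 0.373] [[0.4, 0.92, -0.0], [0.87, -0.38, 0.31], [0.29, -0.13, -0.95]]
```

View pics/top0.png

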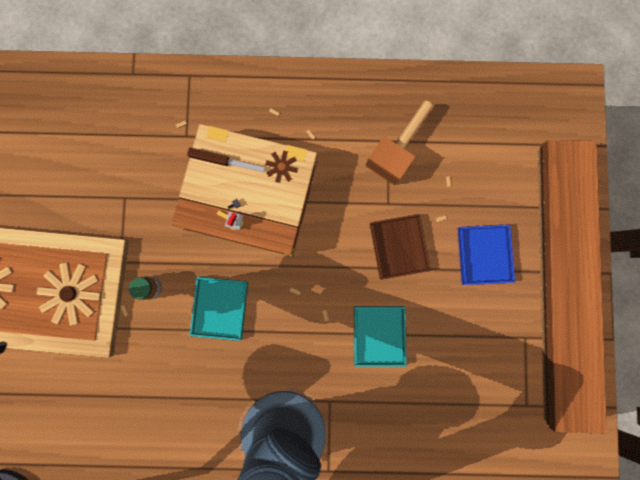

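View pics/side0.png

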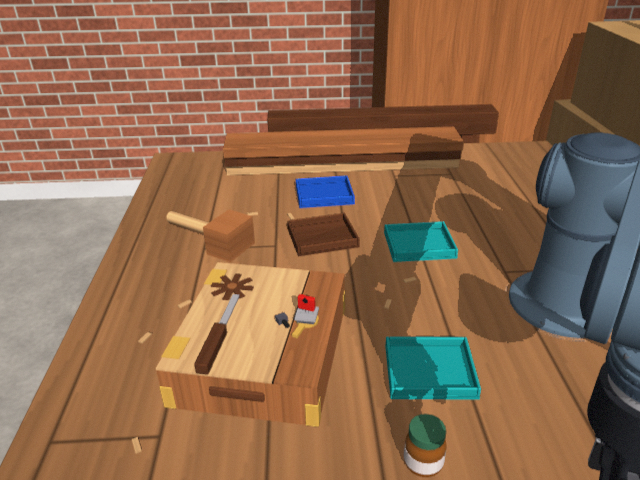

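Top: chest corners (197,125),(316,152),(294,253),(174,226), red key (234,219), tongue (222,213), keeper (236,204). Tray candidates are the wooden one (400,246), teal (219,308) and (380,336), and blue (486,254). I choose the wooden one. The only red-headed key is at (234,219), or (306,301) in the side view.

```bash
cat > h.py <<'E'
from cell import status, snapshot, camera_model
import cv2,numpy as np
from scipy.spatial.transform import Rotation as Rot
def ray(m,uv):
    d=m["R"].T@np.array([(uv[0]-m["cx"])/m["fx"],(uv[1]-m["cy"])/m["fy"],1]); return -m["R"].T@m["t"],d
def onz(m,uv,z):
    c,d=ray(m,uv); return c+d*(z-c[2])/d[2]
def tri(a,b):
    (c1,d1),(c2,d2)=a,b
    k=np.linalg.lstsq(np.c_[d1,-d2],c2-c1,rcond=None)[0]
    p,q=c1+k[0]*d1,c2+k[1]*d2; return (p+q)/2,np.linalg.norm(p-q)
def red(im):
    h=cv2.cvtColor(im,cv2.COLOR_RGB2HSV)
    m=(((h[...,0]<5)|(h[...,0]>174))&(h[...,1]>190)&(h[...,2]>110)).astype(np.uint8)
    n,l,s,c=cv2.connectedComponentsWithStats(m)
    i=1+np.argmax(s[1:,4]); return l==i,s[i],c[i]
def pose():
    s=status.read_state(); q=s["ee_rot"]
    return np.array(s["position"]),Rot.from_quat([q[1],q[2],q[3],q[0]])
E
python3 - <<'E'
from h import *
np.set_printoptions(precision=4,suppress=True)
T=camera_model("top");S=camera_model("side")
C=[onz(T,p,.09) for p in((197,125),(316,152),(294,253),(174,226))]
for i in range(4): d=C[i]-C[(i+1)%4];print(C[i],np.linalg.norm(d),np.degrees(np.arctan2(d[1],d[0])))
it=cv2.imread("pics/top0.png")[:,:,::-1];is_=cv2.imread("pics/side0.png")[:,:,::-1]
_,s1,c1=red(it);_,s2,c2=red(is_);print(s1,c1,s2,c2)
print("key",tri(ray(T,c1),ray(S,c2)))
W=[onz(T,p,.025) for p in((371,220),(421,215),(431,270),(380,279))]
print("tray",np.array(W),np.mean(W,0)); print(pose()[1].as_matrix())
big=cv2.resize(it[180:250,180:280],None,fx=6,fy=6,interpolation=cv2.INTER_CUBIC)
cv2.imwrite("pics/crop1.png",big[:,:,::-1])
E
```

```text
[0.7661 0.2287 0.09  ] 0.3031687800009625 78.37225157494537
[ 0.705  -0.0682  0.09  ] 0.25533158653632343 -10.602182164657629
[ 0.454  -0.0213  0.09  ] 0.2990487819244359 -101.29713365893785
[0.5126 0.272  0.09  ] 0.25716331859800906 170.3098693019467
[228 213   8  12  40] [231.275 218.6  ] [298 294  17  17 211] [306.0427 302.1706]
key (array([0.5282, 0.1254, 0.1308]), np.float64(0.0011330128279516095))
tray [[ 0.5479 -0.2141  0.025 ]
 [ 0.5641 -0.3435  0.025 ]
 [ 0.4225 -0.3696  0.025 ]
 [ 0.3965 -0.2391  0.025 ]] [ 0.4828 -0.2916  0.025 ]
[[-0.9152  0.403  -0.0008]
 [ 0.403   0.9152 -0.0012]
 [ 0.0002 -0.0014 -1.    ]]
```

View pics/crop1.png

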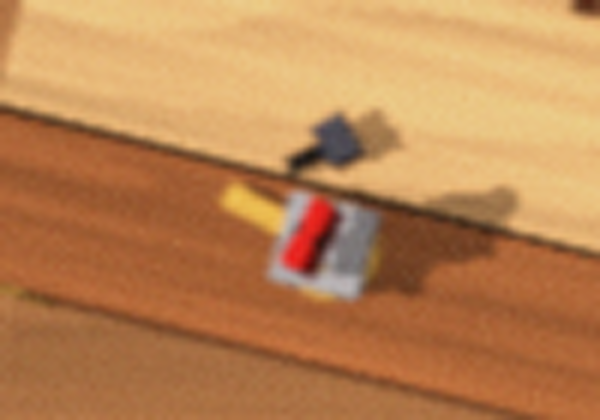

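Crop: red head runs from (325,200) to (295,270), so key x is at about −23° in world, roughly 0.2 to 0.3 rad clockwise of lock x (−10.8°). The tongue is upper left and the keeper is at (335,140). Next I move above the key.

arm_command(travel=[[-0.043, -0.032, 0], [-0.043, -0.032, 0], [-0.043, -0.032, 0], [-0.043, -0.032, 0], [-0.043, -0.032, 0]], twist=[[0, 0, 0], [0, 0, 0], [0, 0, 0], [0, 0, 0], [0, 0, 0]], gripper=[0.5, 0.5, 0.5, 0.5, 0.5], force=40)

```text
clock: 0.78
position: [0.3947, 0.3602, 0.2311]
ee_rot: [-0.0, 0.206, 0.979, -0.0]
force: [0.1, 0.0, -0.6]
width: 0.503
grip_force: 0.0
```

arm_command(travel=[[-0.043, -0.032, 0], [-0.043, -0.032, 0], [-0.043, -0.032, 0], [-0.043, -0.032, 0], [-0.043, -0.032, 0]], twist=[[0, 0, 0], [0, 0, 0], [0, 0, 0], [0, 0, 0], [0, 0, 0]], gripper=[0.5, 0.5, 0.5, 0.5, 0.5])

```text
clock: 1.4
position: [0.527, 0.1271, 0.2311]
ee_rot: [-0.0, 0.206, 0.979, 0.0]
force: [0.9, -0.6, -0.3]
width: 0.503
grip_force: 0.0
```

arm_command(travel=[[0, 0, 0], [0, 0, 0]], twist=[[0, 0, 0], [0, 0, 0]], gripper=[0.5, 0.5])

```text
clock: 1.65
position: [0.5261, 0.1289, 0.2309]
ee_rot: [-0.0, 0.206, 0.979, 0.0]
force: [0.1, -0.3, -1.2]
width: 0.499
grip_force: 0.0
```

```bash
python3 - <<'E'
from h import *
np.set_printoptions(precision=4,suppress=True)
s=status.read_state();print(s["clock"],s["qpos"],s["width"],s["force"],s["ft_torque"])
m=camera_model("wrist");im=snapshot("wrist");p,R=pose();print(p,R.as_matrix())
cv2.imwrite("pics/w1.png",im[:,:,::-1])
_,st,c=red(im);print(st,c,onz(m,c,.130))
E
```

```text
1.65 [ 0.0308 -0.0081  1.835   0.0004  1.3155 -1.1251] 0.4992799225373256 [ 0.0577 -0.2992 -1.2271] [ 0.0521  0.0348 -0.0035]
[0.5259 0.1295 0.231 ] [[-0.9155  0.4022 -0.0008]
 [ 0.4022  0.9155  0.0003]
 [ 0.0008 -0.0001 -1.    ]]
[301 218  16  57 831] [308.4693 246.148 ] [0.5281 0.1258 0.13  ]
```

View pics/w1.png

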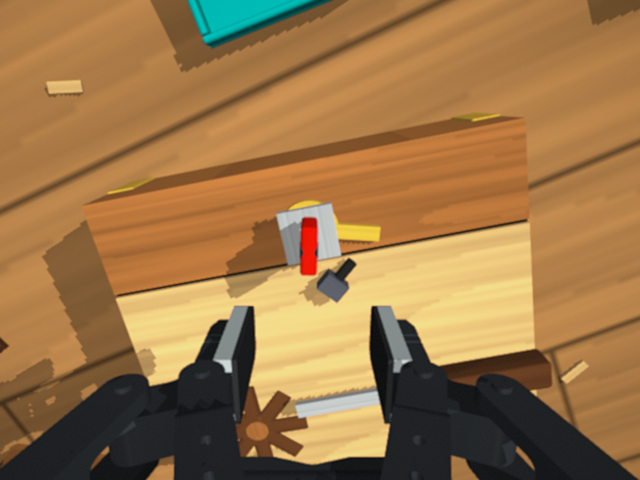

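Wrist view: red head centred at (308,246), near vertical in the image and so nearly aligned with tool x. Face plate corners are at about (276,213),(330,203),(342,257),(288,267); the tongue points right to (380,233) and the keeper is at (335,283). Now the yaws.

```bash
cat >> h.py <<'E'
def measure(verbose=True):
    m=camera_model("wrist");im=snapshot("wrist")
    mk,st,c=red(im)
    top=cv2.cvtColor(im,cv2.COLOR_RGB2HSV)
    pts=np.argwhere(mk)[:,::-1].astype(np.float32)
    # per-row midline of the head -> direction on the plane of its top
    rows=np.unique(pts[:,1])[3:-3]
    mid=np.array([[pts[pts[:,1]==r,0].mean(),r] for r in rows]); wid=[(pts[:,1]==r).sum() for r in rows]
    k=np.polyfit(mid[:,1],mid[:,0],1)
    a,b=[onz(m,(np.polyval(k,r),r),.143) for r in (rows[-1],rows[0])]
    print("key yaw deg",np.degrees(np.arctan2(*(a-b)[1::-1])),"len",np.linalg.norm(a-b),"widths",wid[::6])
    h=cv2.cvtColor(im,cv2.COLOR_RGB2HSV)
    g=((h[...,1]<45)&(h[...,2]>110)).astype(np.uint8); g[mk]=1
    g[330:]=0; g=cv2.morphologyEx(g,cv2.MORPH_OPEN,np.ones((5,5)))
    n,l,s,cc=cv2.connectedComponentsWithStats(g); i=l[int(c[1])-10,int(c[0])]
    print("plate comp",s[i],cc[i])
    return m,im,mk,l==i
E
python3 - <<'E'
from h import *
np.set_printoptions(precision=4,suppress=True)
m,im,mk,pl=measure()
P=np.array([onz(m,p,.1085) for p in((276,213),(330,203),(342,257),(288,267))])
print(P,P.mean(0));
def ang(a,b): d=a-b; return np.degrees(np.arctan2(d[1],d[0])),np.linalg.norm(d)
print([ang(P[i],P[(i+1)%4]) for i in range(4)])
print("seam",ang(onz(m,(528,221),.09),onz(m,(118,295),.09)),"front",ang(onz(m,(523,118),.09),onz(m,(85,205),.09)))
ptsz=cv2.findContours(pl.astype(np.uint8),0,1)[0][0][:,0]
q=np.array([onz(m,p,.1085)[:2] for p in ptsz],np.float32)*1000
print("rect mm",cv2.minAreaRect(q))
t=np.array([onz(m,p,.143) for p in ((309,218),(309,274))]);print("head pts",t)
cv2.imwrite("pics/w1c.png",cv2.resize(im[190:310,260:400],None,fx=5,fy=5,interpolation=cv2.INTER_CUBIC)[:,:,::-1])
E
```

```text
key yaw deg -25.307853986354672 len 0.029625651363981535 widths [np.int64(14), np.int64(15), np.int64(15), np.int64(15), np.int64(16), np.int64(12), np.int64(16), np.int64(15), np.int64(15)]
plate comp [ 276  204   64   71 2992] [307.8971 236.0551]
[[0.5057 0.1132 0.1085]
 [0.5136 0.1475 0.1085]
 [0.5505 0.1405 0.1085]
 [0.5426 0.1048 0.1085]] [0.5281 0.1265 0.1085]
[(np.float64(-102.90830861762598), np.float64(0.03513325014689237)), (np.float64(169.32252521288387), np.float64(0.037549086376383004)), (np.float64(77.55324051257308), np.float64(0.03661384587885448)), (np.float64(-12.935260788097134), np.float64(0.037815574153836275))]
seam (np.float64(77.2544411628247), np.float64(0.2961090960433992)) front (np.float64(77.47431954888873), np.float64(0.2952443355935837))
rect mm ((531.877197265625, 124.97982788085938), (36.041900634765625, 46.0423469543457), 77.46408081054688)
head pts [[0.5089 0.1352 0.143 ]
 [0.5398 0.1216 0.143 ]]
```

View pics/w1c.png

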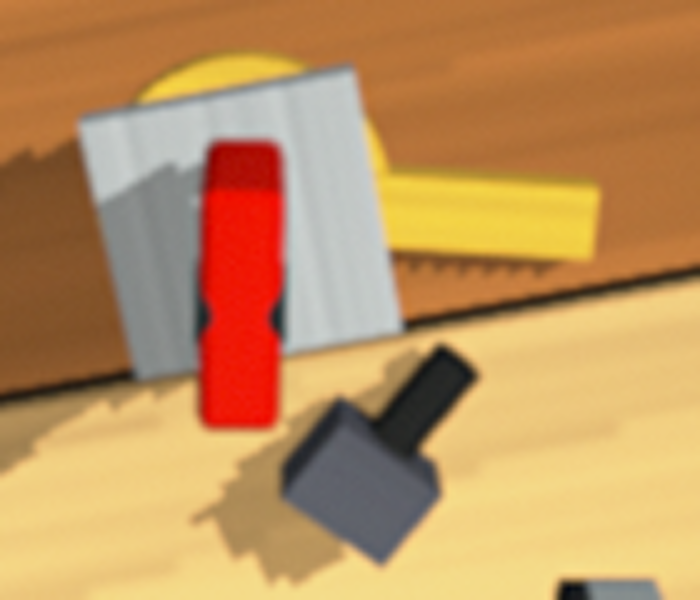

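Key and plate are consistent: plate centre (0.528,0.1265), key head top centre (0.527,0.127), lock yaw about −12.6°, key yaw about −25.3° (0.22 rad clockwise). Descending now.

arm_command(travel=[[-0.0024, -0.0018, 0.03], [0, 0, 0.03], [0, 0, 0.03], [0, 0, 0.02], [0, 0, 0.006]], twist=[[0, 0, 0.2], [0, 0, 0], [0, 0, 0], [0, 0, 0], [0, 0, 0]], gripper=[0.5, 0.5, 0.5, 0.5, 0.5])

```text
clock: 2.38
position: [0.5265, 0.1272, 0.1139]
ee_rot: [-0.001, 0.219, 0.976, -0.0]
force: [0.0, -0.3, 0.1]
width: 0.503
grip_force: 0.0
```

arm_command(travel=[[0, 0, 0], [0, 0, 0]], twist=[[0, 0, 0], [0, 0, 0]], gripper=[0.5, 0.5])

```text
clock: 2.62
position: [0.5287, 0.1265, 0.1165]
ee_rot: [0.001, 0.219, 0.976, 0.0]
force: [-0.4, -0.3, 0.2]
width: 0.497
grip_force: 0.0
```

```bash
python3 - <<'E'
from h import *
np.set_printoptions(precision=4,suppress=True)
s=status.read_state();print(s["clock"],s["width"],s["force"],s["ft_torque"])
im=snapshot("wrist");p,R=pose();print(p,R.as_matrix())
cv2.imwrite("pics/w2.png",im[200:,120:520,::-1])
E
```

```text
2.625 0.4965367891961667 [-0.3588 -0.2862  0.1884] [ 0.0908 -0.04   -0.0046]
[0.5287 0.1264 0.1165] [[-0.9037  0.4281  0.0022]
 [ 0.4281  0.9037  0.0001]
 [-0.002   0.001  -1.    ]]
```

View pics/w2.png

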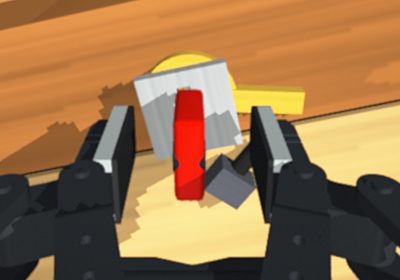

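Head at (189,145) sits between pads at (130) and (257), about 1 mm off centre. I nudge and close.

arm_command(travel=[[0, -0.001, 0], [0, 0, 0], [0, 0, 0], [0, 0, 0], [0, 0, 0]], twist=[[0, 0, 0], [0, 0, 0], [0, 0, 0], [0, 0, 0], [0, 0, 0]], gripper=[0.6, 0.75, 0.85, 0.92, 1.0], force=40)

```text
clock: 3.3
position: [0.5276, 0.1252, 0.1154]
ee_rot: [0.0, 0.22, 0.976, 0.0]
force: [-0.2, -1.0, 0.3]
width: 0.107
grip_force: 41.5
```

```bash
cat >> h.py <<'E'
def rep():
    np.set_printoptions(precision=4,suppress=True)
    s=status.read_state();p,R=pose();M=R.as_matrix()
    print("t",s["clock"],"w",round(s["width"],3),"grip",round(s["grip_force"],1),"F",s["force"],"T",s["ft_torque"],"p",p,"yaw",round(np.degrees(np.arctan2(-M[1,0],-M[0,0])),2),"zax",M[:,2],"tau6",round(s["tau"][5],4),"q",s["qpos"])
E
python3 -c "
from h import *
rep()"
```

```text
t 3.3 w 0.107 grip 41.5 F [-0.2359 -1.0354  0.3186] T [ 0.0435 -0.0642  0.034 ] p [0.5276 0.1252 0.1154] yaw -25.37 zax [ 0.0001  0.     -1.    ] tau6 0.0 q [ 0.0238  0.1328  1.9152  0.      1.0935 -1.1042]
```

Gripped (width 9 mm, 41 N). Turning clockwise in stages.

arm_command(travel=[[0, 0, 0], [0, 0, 0], [0, 0, 0], [0, 0, 0], [0, 0, 0]], twist=[[0, 0, 0.6], [0, 0, 0.6], [0, 0, 0.6], [0, 0, 0.6], [0, 0, 0.6]], gripper=[1, 1, 1, 1, 1])

```text
clock: 3.92
position: [0.5278, 0.1254, 0.1154]
ee_rot: [0.0, 0.419, 0.908, 0.0]
force: [0.6, 1.0, 0.6]
width: 0.104
grip_force: 41.5
```

arm_command(travel=[[0, 0, 0]], twist=[[0, 0, 0]], gripper=[1])

```text
clock: 4.05
position: [0.5278, 0.1254, 0.1154]
ee_rot: [0.0, 0.417, 0.909, 0.0]
force: [0.7, 1.0, 0.1]
width: 0.106
grip_force: 41.5
```

```bash
python3 -c "
from h import *
for i in range(3): rep();snapshot('wrist')"
```

```text
t 4.05 w 0.106 grip 41.5 F [0.6653 0.9959 0.0924] T [ 0.2314 -0.1523  0.0451] p [0.5278 0.1254 0.1154] yaw -49.31 zax [ 0.0006  0.0004 -1.    ] tau6 0.2212 q [ 0.024   0.1329  1.9151  0.0004  1.0931 -0.6864]
t 4.1 w 0.105 grip 41.5 F [ 1.1123  1.834  -0.9286] T [ 0.2379 -0.2038  0.0787] p [0.5278 0.1254 0.1154] yaw -49.28 zax [ 0.0005  0.0003 -1.    ] tau6 0.0929 q [ 0.024   0.1329  1.915   0.0003  1.0931 -0.6868]
t 4.15 w 0.105 grip 41.5 F [ 0.9472  2.2118 -0.3178] T [ 0.2824 -0.2072  0.045 ] p [0.5278 0.1254 0.1154] yaw -49.29 zax [ 0.0005  0.0004 -1.    ] tau6 0.058 q [ 0.024   0.1328  1.9151  0.0004  1.0931 -0.6867]
```

```bash
python3 - <<'E'
from h import *
# camera for w1: reuse geometry of plate in that picture: local metric from two plate-level points
A=np.array([[276,213],[330,203],[342,257],[288,267]],np.float32)
B=np.array([[.5057,.1132],[.5136,.1475],[.5505,.1405],[.5426,.1048]],np.float32)
H=cv2.getPerspectiveTransform(A,B)
cam=None
# camera centre at w1: TCP + known offset in the tool frame
R0=np.array([[-.9155,.4022,0],[.4022,.9155,0],[0,0,-1.]])
p,R=pose();m=camera_model("wrist");c=-m["R"].T@m["t"];off=R.as_matrix().T@(c-p)
C=np.array([.5265,.129,.231])+R0@off;print(off,C)
def at(uv,z):
    q=cv2.perspectiveTransform(np.float32([[uv]]),H)[0,0]; P=np.r_[q,.1085]; return (C+(P-C)*(z-C[2])/(.1085-C[2]))[:2]
ax=np.array([.5278,.1265])
def pol(uv,z): d=at(uv,z)-ax; return np.linalg.norm(d),np.degrees(np.arctan2(d[1],d[0]))
f=lambda x,y:(260+x/5,190+y/5)
for n,uv,z in(("tip",f(598,222),.096),("buf end",f(458,360),.099),("buf L",f(440,345),.103),("buf R",f(478,375),.103)):
    r,a=pol(uv,z);print(n,r,a)
rep()
E
```

```text
[ 7.99265365e-02  1.84723893e-05 -1.42105693e-01] [0.45333469 0.16116336 0.37310569]
tip 0.04826880498480249 62.312107952539684
buf end 0.036861164984790154 29.05820676674167
buf L 0.032344778870700135 31.15770745512857
buf R 0.03915569474784503 30.402380415600398
t 4.2 w 0.107 grip 41.5 F [ 0.8786  1.8877 -0.844 ] T [ 0.2533 -0.1891  0.0638] p [0.5278 0.1254 0.1154] yaw -49.31 zax [ 0.0005  0.0004 -1.    ] tau6 0.0512 q [ 0.024   0.1329  1.9151  0.0005  1.0931 -0.6864]
```

arm_command(travel=[[0, 0, 0], [0, 0, 0], [0, 0, 0], [0, 0, 0]], twist=[[0, 0, 0.3], [0, 0, 0.3], [0, 0, 0.3], [0, 0, 0.25]], gripper=[1, 1, 1, 1])

```text
clock: 4.7
position: [0.5277, 0.1254, 0.1154]
ee_rot: [0.0, 0.489, 0.872, 0.0]
force: [0.2, 2.3, 0.8]
width: 0.105
grip_force: 41.5
```

```bash
cat >> h.py <<'E'
def tq(n=3):
    T=[]
    for i in range(n):
        s=status.read_state();T.append(s["ft_torque"][2]);snapshot("wrist")
    rep();print("Tz",np.round(T,3),"mean",np.mean(T))
E
python3 -c "
from h import *
tq()"
```

```text
t 4.85 w 0.109 grip 41.5 F [1.1285 2.1812 0.8153] T [ 0.3709 -0.2031  0.0598] p [0.5277 0.1253 0.1154] yaw -58.54 zax [ 0.0004  0.0003 -1.    ] tau6 0.1084 q [ 0.0239  0.1328  1.9152  0.0003  1.0933 -0.5253]
Tz [0.114 0.102 0.111] mean 0.10873063254382158
```

arm_command(travel=[[0, 0, 0], [0, 0, 0]], twist=[[0, 0, 0.15], [0, 0, 0]], gripper=[1, 1])

```text
clock: 5.1
position: [0.5277, 0.1253, 0.1154]
ee_rot: [0.0, 0.498, 0.867, 0.0]
force: [1.8, 1.4, 1.1]
width: 0.108
grip_force: 41.5
```

```bash
python3 -c "
from h import *
tq()"
```

```text
t 5.25 w 0.11 grip 41.5 F [ 1.0645  2.2478 -0.0502] T [ 0.5275 -0.3232  0.0573] p [0.5277 0.1253 0.1154] yaw -59.76 zax [ 0.0003  0.0002 -1.    ] tau6 0.0803 q [ 0.0239  0.1328  1.9151  0.0003  1.0933 -0.5039]
Tz [0.118 0.073 0.07 ] mean 0.08692609078026885
```

arm_command(travel=[[0, 0, 0], [0, 0, 0]], twist=[[0, 0, 0.15], [0, 0, 0.1]], gripper=[1, 1])

```text
clock: 5.5
position: [0.5277, 0.1253, 0.1154]
ee_rot: [0.0, 0.514, 0.858, 0.0]
force: [2.1, 3.3, 0.6]
width: 0.106
grip_force: 41.5
```

```bash
python3 -c "
from h import *
tq()"
```

```text
t 5.65 w 0.108 grip 41.5 F [2.2164 2.0434 1.3605] T [ 0.5615 -0.3437  0.0666] p [0.5277 0.1253 0.1154] yaw -61.77 zax [ 0.0003  0.0001 -1.    ] tau6 0.0972 q [ 0.0239  0.1328  1.9152  0.0001  1.0933 -0.4688]
Tz [0.094 0.092 0.129] mean 0.10490891079055054
```

arm_command(travel=[[0, 0, 0], [0, 0, 0]], twist=[[0, 0, 0.15], [0, 0, 0]], gripper=[1, 1])

```text
clock: 5.9
position: [0.5277, 0.1253, 0.1154]
ee_rot: [0.0, 0.522, 0.853, 0.0]
force: [2.0, 3.3, 0.7]
width: 0.108
grip_force: 41.6
```

```bash
python3 -c "
from h import *
tq()"
```

```text
t 6.05 w 0.105 grip 41.6 F [1.7817 3.8237 1.0598] T [ 0.5901 -0.3433  0.0873] p [0.5276 0.1253 0.1153] yaw -62.97 zax [ 0.0002  0.0001 -1.    ] tau6 0.0798 q [ 0.0239  0.1328  1.9152  0.0001  1.0934 -0.448 ]
Tz [0.021 0.051 0.066] mean 0.046198758477372
```

arm_command(travel=[[0, 0, 0], [0, 0, 0]], twist=[[0, 0, 0.15], [0, 0, 0.1]], gripper=[1, 1])

```text
clock: 6.3
position: [0.5276, 0.1253, 0.1154]
ee_rot: [0.0, 0.537, 0.843, 0.0]
force: [1.8, 3.6, 0.6]
width: 0.109
grip_force: 41.6
```

```bash
python3 -c "
from h import *
tq()"
```

```text
t 6.45 w 0.106 grip 41.6 F [2.5433 2.395  1.1702] T [ 0.6502 -0.3826  0.0588] p [0.5277 0.1252 0.1154] yaw -64.97 zax [ 0.0002  0.0001 -1.    ] tau6 0.0979 q [ 0.0238  0.1328  1.9152  0.0001  1.0934 -0.413 ]
Tz [0.074 0.049 0.132] mean 0.08476809735531811
```

arm_command(travel=[[0, 0, 0], [0, 0, 0]], twist=[[0, 0, 0.15], [0, 0, 0]], gripper=[1, 1])

```text
clock: 6.7
position: [0.5276, 0.1252, 0.1153]
ee_rot: [0.0, 0.546, 0.838, 0.0]
force: [1.8, 2.8, 0.2]
width: 0.11
grip_force: 41.6
```

```bash
python3 -c "
from h import *
tq()"
```

```text
t 6.85 w 0.11 grip 41.6 F [2.4691 3.5407 1.8757] T [ 0.6605 -0.3708  0.1403] p [0.5276 0.1252 0.1153] yaw -66.17 zax [ 0.0002  0.0001 -1.    ] tau6 0.078 q [ 0.0239  0.1328  1.9152  0.0001  1.0934 -0.3921]
Tz [0.103 0.087 0.104] mean 0.09798321940033748
```

arm_command(travel=[[0, 0, 0], [0, 0, 0]], twist=[[0, 0, 0.15], [0, 0, 0]], gripper=[1, 1])

```text
clock: 7.1
position: [0.5276, 0.1252, 0.1153]
ee_rot: [0.0, 0.555, 0.832, 0.0]
force: [2.6, 3.8, 1.3]
width: 0.106
grip_force: 41.7
```

```bash
python3 -c "
from h import *
tq()"
```

```text
t 7.25 w 0.108 grip 41.7 F [2.2192 3.4084 1.9834] T [ 0.652  -0.3738  0.0607] p [0.5276 0.1252 0.1153] yaw -67.37 zax [ 0.0001  0.     -1.    ] tau6 0.0793 q [ 0.0239  0.1328  1.9152  0.      1.0935 -0.3712]
Tz [0.074 0.125 0.084] mean 0.09408536839861936
```

arm_command(travel=[[0, 0, 0], [0, 0, 0]], twist=[[0, 0, 0.15], [0, 0, 0]], gripper=[1, 1])

```text
clock: 7.5
position: [0.5276, 0.1252, 0.1154]
ee_rot: [0.0, 0.563, 0.826, 0.0]
force: [3.0, 2.2, 1.6]
width: 0.107
grip_force: 41.7
```

```bash
python3 -c "
from h import *
tq()"
```

```text
t 7.65 w 0.111 grip 41.7 F [2.5006 3.8875 1.8615] T [ 0.6732 -0.4807  0.0456] p [0.5276 0.1252 0.1153] yaw -68.57 zax [ 0.0001  0.     -1.    ] tau6 0.0793 q [ 0.0238  0.1328  1.9152  0.      1.0934 -0.3503]
Tz [0.09  0.12  0.055] mean 0.08829422941196192
```

arm_command(travel=[[0, 0, 0], [0, 0, 0]], twist=[[0, 0, 0.15], [0, 0, 0]], gripper=[1, 1])

```text
clock: 7.9
position: [0.5276, 0.1252, 0.1153]
ee_rot: [0.0, 0.572, 0.82, 0.0]
force: [1.6, 3.3, 2.1]
width: 0.112
grip_force: 41.7
```

```bash
python3 -c "
from h import *
tq()"
```

```text
t 8.05 w 0.106 grip 41.7 F [2.6982 3.0614 1.3802] T [ 0.7116 -0.457   0.0771] p [0.5277 0.1252 0.1154] yaw -69.77 zax [ 0.0002 -0.     -1.    ] tau6 0.0793 q [ 0.0238  0.1328  1.9152 -0.      1.0935 -0.3293]
Tz [0.076 0.067 0.067] mean 0.0700229088796487
```

arm_command(travel=[[0, 0, 0], [0, 0, 0]], twist=[[0, 0, 0.1], [0, 0, 0]], gripper=[1, 1])

```text
clock: 8.3
position: [0.5276, 0.1252, 0.1153]
ee_rot: [0.0, 0.578, 0.816, 0.0]
force: [2.2, 2.9, 1.7]
width: 0.107
grip_force: 41.7
```

```bash
python3 -c "
from h import *
tq()"
```

```text
t 8.45 w 0.107 grip 41.7 F [2.4003 3.1762 2.8325] T [ 0.7137 -0.4158  0.0275] p [0.5276 0.1252 0.1153] yaw -70.57 zax [ 0.0001 -0.     -1.    ] tau6 0.0824 q [ 0.0239  0.1328  1.9153 -0.      1.0935 -0.3153]
Tz [0.075 0.05  0.1  ] mean 0.07485740567949016
```

```bash
python3 -c "
from h import *
im=snapshot('wrist');cv2.imwrite('pics/w3.png',cv2.resize(im[150:330,220:460],None,fx=3,fy=3,interpolation=cv2.INTER_CUBIC)[:,:,::-1])"
```

```text
(no output)
```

View pics/w3.png

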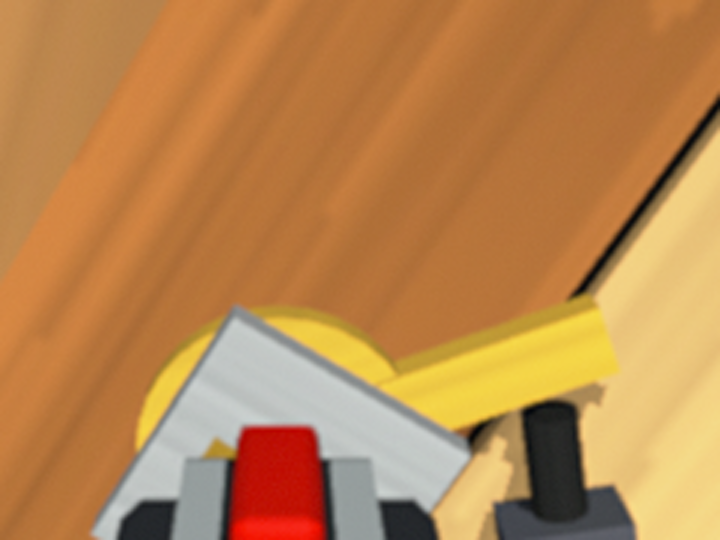

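The tongue's near edge at (550,395) is almost on the buffer's end at (550,405), so contact is imminent. Small steps now.

arm_command(travel=[[0, 0, 0], [0, 0, 0]], twist=[[0, 0, 0.1], [0, 0, 0]], gripper=[1, 1])

```text
clock: 8.75
position: [0.5276, 0.1252, 0.1153]
ee_rot: [0.0, 0.583, 0.812, 0.0]
force: [2.5, 3.4, 1.6]
width: 0.111
grip_force: 41.7
```

```bash
python3 -c "
from h import *
tq()"
```

```text
t 8.9 w 0.107 grip 41.7 F [3.0998 3.3565 1.8936] T [ 0.6639 -0.3605  0.0967] p [0.5276 0.1252 0.1153] yaw -71.37 zax [ 0. -0. -1.] tau6 0.0824 q [ 0.0239  0.1328  1.9152 -0.      1.0935 -0.3013]
Tz [0.032 0.072 0.076] mean 0.05986827981187167
```

arm_command(travel=[[0, 0, 0], [0, 0, 0]], twist=[[0, 0, 0.1], [0, 0, 0]], gripper=[1, 1])

```text
clock: 9.15
position: [0.5276, 0.1252, 0.1153]
ee_rot: [-0.0, 0.589, 0.808, -0.0]
force: [1.9, 3.6, 2.8]
width: 0.111
grip_force: 41.7
```

```bash
python3 -c "
from h import *
tq()"
```

```text
t 9.3 w 0.109 grip 41.8 F [2.1341 3.2067 1.6183] T [ 0.6811 -0.412   0.0711] p [0.5276 0.1252 0.1153] yaw -72.17 zax [-0. -0. -1.] tau6 0.0824 q [ 0.0239  0.1328  1.9153 -0.      1.0935 -0.2874]
Tz [0.122 0.117 0.07 ] mean 0.10305789406491239
```

arm_command(travel=[[0, 0, 0], [0, 0, 0]], twist=[[0, 0, 0.1], [0, 0, 0]], gripper=[1, 1])

```text
clock: 9.55
position: [0.5276, 0.1252, 0.1154]
ee_rot: [0.0, 0.595, 0.804, 0.0]
force: [2.3, 4.1, 2.6]
width: 0.107
grip_force: 41.8
```

```bash
python3 -c "
from h import *
tq()"
```

```text
t 9.7 w 0.11 grip 41.8 F [1.0593 3.9295 2.4347] T [ 0.6153 -0.4373  0.094 ] p [0.5276 0.1252 0.1153] yaw -72.97 zax [ 0.0001 -0.     -1.    ] tau6 0.0824 q [ 0.0238  0.1328  1.9152 -0.      1.0935 -0.2734]
Tz [0.112 0.075 0.122] mean 0.10316127763628181
```

arm_command(travel=[[0, 0, 0], [0, 0, 0]], twist=[[0, 0, 0.1], [0, 0, 0]], gripper=[1, 1])

```text
clock: 9.95
position: [0.5276, 0.1252, 0.1153]
ee_rot: [-0.0, 0.6, 0.8, 0.0]
force: [1.9, 4.3, 3.0]
width: 0.105
grip_force: 41.8
```

```bash
python3 -c "
from h import *
tq()"
```

```text
t 10.1 w 0.108 grip 41.8 F [2.6963 3.7421 2.5077] T [ 0.6958 -0.3525  0.1038] p [0.5276 0.1252 0.1153] yaw -73.77 zax [ 0. -0. -1.] tau6 0.0824 q [ 0.0239  0.1328  1.9153 -0.      1.0935 -0.2595]
Tz [0.086 0.091 0.091] mean 0.08924067596911284
```

arm_command(travel=[[0, 0, 0], [0, 0, 0]], twist=[[0, 0, 0.1], [0, 0, 0]], gripper=[1, 1])

```text
clock: 10.35
position: [0.5276, 0.1252, 0.1153]
ee_rot: [0.0, 0.606, 0.796, 0.0]
force: [2.0, 3.1, 2.9]
width: 0.108
grip_force: 41.8
```

```bash
python3 -c "
from h import *
tq()"
```

```text
t 10.5 w 0.109 grip 41.8 F [2.0032 2.9649 3.5162] T [ 0.6252 -0.3958  0.0815] p [0.5276 0.1252 0.1153] yaw -74.57 zax [ 0.  0. -1.] tau6 0.0917 q [ 0.0238  0.1328  1.9153  0.      1.0935 -0.2455]
Tz [0.089 0.125 0.105] mean 0.10627357396632627
```

arm_command(travel=[[0, 0, 0], [0, 0, 0]], twist=[[0, 0, 0.1], [0, 0, 0]], gripper=[1, 1])

```text
clock: 10.75
position: [0.5276, 0.1252, 0.1153]
ee_rot: [0.0, 0.611, 0.791, 0.0]
force: [1.9, 4.0, 3.3]
width: 0.11
grip_force: 41.9
```

```bash
python3 -c "
from h import *
tq()
im=snapshot('wrist');cv2.imwrite('pics/w4.png',cv2.resize(im[230:330,360:460],None,fx=4,fy=4,interpolation=cv2.INTER_CUBIC)[:,:,::-1])"
```

```text
t 10.9 w 0.11 grip 41.9 F [2.6324 3.3015 2.1689] T [ 0.6532 -0.4325  0.0899] p [0.5276 0.1252 0.1153] yaw -75.36 zax [ 0.  0. -1.] tau6 0.1062 q [ 0.0239  0.1328  1.9153  0.      1.0935 -0.2316]
Tz [0.134 0.164 0.106] mean 0.13484785290694745
```

tau6 is rising from 0.082 to 0.106, so the buffer has been met at about −74°. I keep pressing.

arm_command(travel=[[0, 0, 0], [0, 0, 0]], twist=[[0, 0, 0.15], [0, 0, 0]], gripper=[1, 1])

```text
clock: 11.2
position: [0.5276, 0.1252, 0.1153]
ee_rot: [0.0, 0.62, 0.785, 0.0]
force: [2.5, 3.6, 2.6]
width: 0.11
grip_force: 41.9
```

```bash
python3 -c "
from h import *
tq()"
```

```text
t 11.35 w 0.11 grip 41.9 F [1.6684 3.8543 3.3751] T [ 0.7348 -0.4064  0.1501] p [0.5276 0.1252 0.1153] yaw -76.56 zax [ 0.  0. -1.] tau6 0.1273 q [ 0.0239  0.1328  1.9153  0.      1.0935 -0.2107]
Tz [0.14  0.091 0.1  ] mean 0.11009349700293462
```

arm_command(travel=[[0, 0, 0], [0, 0, 0]], twist=[[0, 0, 0.15], [0, 0, 0]], gripper=[1, 1])

```text
clock: 11.6
position: [0.5276, 0.1252, 0.1153]
ee_rot: [-0.0, 0.628, 0.778, 0.0]
force: [1.6, 3.6, 2.6]
width: 0.11
grip_force: 42.0
```

```bash
python3 -c "
from h import *
tq()"
```

```text
t 11.75 w 0.109 grip 42.0 F [2.5816 3.6143 2.8778] T [ 0.7374 -0.3176  0.1394] p [0.5276 0.1252 0.1153] yaw -77.76 zax [-0.  0. -1.] tau6 0.1512 q [ 0.0239  0.1328  1.9153  0.      1.0935 -0.1897]
Tz [0.151 0.133 0.145] mean 0.14286238593521297
```

arm_command(travel=[[0, 0, 0], [0, 0, 0], [0, 0, 0]], twist=[[0, 0, 0.15], [0, 0, 0.15], [0, 0, 0]], gripper=[1, 1, 1])

```text
clock: 12.12
position: [0.5275, 0.1253, 0.1153]
ee_rot: [-0.0, 0.644, 0.765, -0.0]
force: [1.5, 4.7, 4.4]
width: 0.108
grip_force: 42.0
```

```bash
python3 -c "
from h import *
tq(5)"
```

```text
t 12.375 w 0.109 grip 42.0 F [2.9933 4.5405 3.3383] T [ 0.7291 -0.2931  0.2463] p [0.5275 0.1252 0.1153] yaw -80.17 zax [-0.0001  0.     -1.    ] tau6 0.1996 q [ 0.0239  0.1328  1.9153  0.0001  1.0936 -0.1478]
Tz [0.188 0.215 0.23  0.181 0.208] mean 0.20442011849802633
```

arm_command(travel=[[0, 0, 0], [0, 0, 0]], twist=[[0, 0, 0.15], [0, 0, 0]], gripper=[1, 1])

```text
clock: 12.62
position: [0.5276, 0.1252, 0.1153]
ee_rot: [-0.0, 0.652, 0.758, -0.0]
force: [1.1, 3.8, 3.8]
width: 0.108
grip_force: 42.1
```

```bash
python3 -c "
from h import *
tq(5)"
```

```text
t 12.875 w 0.11 grip 42.1 F [2.021  3.1891 3.9888] T [ 0.8727 -0.2989  0.2299] p [0.5275 0.1253 0.1153] yaw -81.36 zax [-0.0001  0.     -1.    ] tau6 0.2253 q [ 0.0239  0.1328  1.9153  0.      1.0936 -0.1268]
Tz [0.249 0.195 0.176 0.205 0.271] mean 0.219115245147446
```

arm_command(travel=[[0, 0, 0], [0, 0, 0], [0, 0, 0], [0, 0, 0], [0, 0, 0]], twist=[[0, 0, 0.12], [0, 0, 0.1], [0, 0, 0], [0, 0, 0], [0, 0, 0]], gripper=[1, 1, 1, 1, 1])

```text
clock: 13.5
position: [0.5275, 0.1253, 0.1153]
ee_rot: [-0.0, 0.663, 0.748, 0.0]
force: [1.5, 4.9, 3.7]
width: 0.11
grip_force: 42.1
```

```bash
python3 -c "
from h import *
tq(10)
im=snapshot('wrist');cv2.imwrite('pics/w5.png',cv2.resize(im[230:330,300:460],None,fx=4,fy=4,interpolation=cv2.INTER_CUBIC)[:,:,::-1])"
```

```text
t 14.0 w 0.11 grip 42.1 F [1.5129 4.696  4.0295] T [ 0.8967 -0.2492  0.2598] p [0.5275 0.1252 0.1153] yaw -83.12 zax [-0.0001  0.     -1.    ] tau6 0.2617 q [ 0.0239  0.1328  1.9153  0.      1.0936 -0.0961]
Tz [0.307 0.258 0.251 0.255 0.251 0.255 0.219 0.285 0.274 0.329] mean 0.2685273365380671
```

View pics/w5.png

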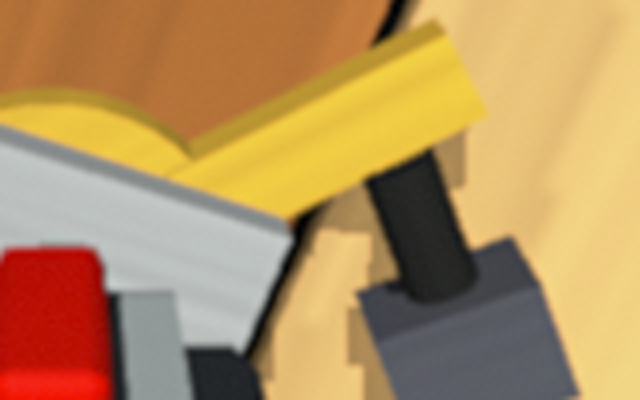

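The brass tongue is pressed on the buffer's end at (400,165), torque about 0.265 N m, held over 0.8 s. Turning back.

arm_command(travel=[[0, 0, 0], [0, 0, 0], [0, 0, 0], [0, 0, 0], [0, 0, 0]], twist=[[0, 0, -0.4], [0, 0, -0.9], [0, 0, -0.9], [0, 0, -0.9], [0, 0, -0.9]], gripper=[1, 1, 1, 1, 1])

```text
clock: 14.68
position: [0.5277, 0.1247, 0.1151]
ee_rot: [0.0, 0.43, 0.903, -0.0]
force: [2.5, 2.8, 2.4]
width: 0.11
grip_force: 41.8
```

arm_command(travel=[[0, 0, 0], [0, 0, 0], [0, 0, 0], [0, 0, 0], [0, 0, 0]], twist=[[0, 0, -0.9], [0, 0, -0.9], [0, 0, -0.9], [0, 0, -0.9], [0, 0, -0.9]], gripper=[1, 1, 1, 1, 1])

```text
clock: 15.3
position: [0.5281, 0.125, 0.1151]
ee_rot: [0.001, 0.13, 0.991, 0.0]
force: [3.9, 4.0, 2.0]
width: 0.11
grip_force: 41.6
```

arm_command(travel=[[0, 0, 0], [0, 0, 0]], twist=[[0, 0, -0.3], [0, 0, 0]], gripper=[1, 1])

```text
clock: 15.55
position: [0.5281, 0.1249, 0.1152]
ee_rot: [0.001, 0.111, 0.994, -0.0]
force: [3.3, 4.3, 0.3]
width: 0.109
grip_force: 41.6
```

```bash
python3 - <<'E'
from h import *
tq(2)
m=camera_model("wrist");im=snapshot("wrist")
g=cv2.cvtColor(im,cv2.COLOR_RGB2GRAY)
L=cv2.createLineSegmentDetector().detect(g)[0][:,0]
for l in L:
    n=np.hypot(l[2]-l[0],l[3]-l[1])
    if n<40: continue
    for z in(.09,.1085):
        a,b=onz(m,l[:2],z),onz(m,l[2:],z);d=b-a
        if z==.09 or n<110:
            an=np.degrees(np.arctan2(d[1],d[0]))%180
            if 68<an<88 or 158<an<178: print(np.round(l),z,"len",round(np.linalg.norm(d),3),"ang",round(an,2))
cv2.imwrite('pics/w6.png',im[:,:,::-1])
E
```

```text
t 15.65 w 0.11 grip 41.6 F [3.6534 5.1331 0.7928] T [ 0.7232 -0.7845 -0.0112] p [0.5281 0.1249 0.1151] yaw -12.79 zax [ 0.0016 -0.0003 -1.    ] tau6 -0.0358 q [ 0.0233  0.1333  1.9152 -0.0003  1.0916 -1.324 ]
Tz [-0.017 -0.068] mean -0.04217085203644692
[290. 412. 287. 457.] 0.09 len 0.027 ang 163.68
[290. 412. 287. 457.] 0.1085 len 0.024 ang 163.68
[328. 418. 323. 364.] 0.09 len 0.03 ang 171.93
[328. 418. 323. 364.] 0.1085 len 0.027 ang 171.93
[330. 304. 334. 367.] 0.09 len 0.032 ang 171.47
[330. 304. 334. 367.] 0.1085 len 0.028 ang 171.47
[266. 271. 267. 313.] 0.09 len 0.02 ang 166.49
[266. 271. 267. 313.] 0.1085 len 0.018 ang 166.49
[  4. 176.  47. 176.] 0.09 len 0.017 ang 77.36
[  4. 176.  47. 176.] 0.1085 len 0.015 ang 77.36
[581. 175. 624. 175.] 0.09 len 0.017 ang 77.11
[581. 175. 624. 175.] 0.1085 len 0.015 ang 77.11
[611. 473. 639. 372.] 0.09 len 0.06 ang 167.48
[611. 473. 639. 372.] 0.1085 len 0.053 ang 167.48
[  1. 341. 253. 340.] 0.09 len 0.113 ang 77.34
[361. 272. 268. 272.] 0.09 len 0.039 ang 77.44
[361. 272. 268. 272.] 0.1085 len 0.035 ang 77.44
[283. 267. 349. 267.] 0.09 len 0.028 ang 77.2
[283. 267. 349. 267.] 0.1085 len 0.025 ang 77.2
[361. 316. 362. 273.] 0.09 len 0.02 ang 168.03
[361. 316. 362. 273.] 0.1085 len 0.018 ang 168.03
[638. 344. 396. 345.] 0.09 len 0.109 ang 77.43
[391. 340. 638. 339.] 0.09 len 0.111 ang 77.4
[ 92. 345.   1. 346.] 0.09 len 0.041 ang 77.95
[ 92. 345.   1. 346.] 0.1085 len 0.037 ang 77.95
[ -0. 411.  16. 471.] 0.09 len 0.037 ang 167.17
[ -0. 411.  16. 471.] 0.1085 len 0.033 ang 167.17
[ 97. 162. 529. 161.] 0.09 len 0.168 ang 77.41
[638. 191.   1. 192.] 0.09 len 0.254 ang 77.39
[252. 345.  89. 346.] 0.09 len 0.073 ang 77.46
[296. 321. 300. 367.] 0.09 len 0.024 ang 170.56
[296. 321. 300. 367.] 0.1085 len 0.021 ang 170.56
[483. 218. 436. 219.] 0.09 len 0.019 ang 78.1
[483. 218. 436. 219.] 0.1085 len 0.017 ang 78.1
```

View pics/w6.png

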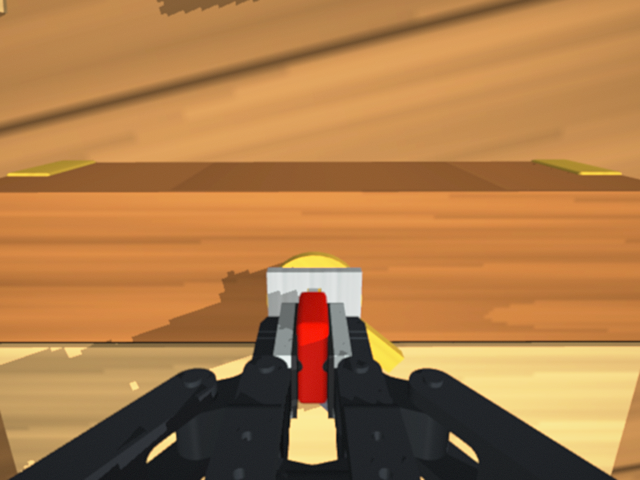

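The key sits between the pads, lock edges are horizontal in the image (lock yaw −12.6°), the tongue stayed at (385,345) on its buffer. The head's edges (296,321)–(300,367) slant slightly, so I measure the key itself.

```bash
cat >> h.py <<'E'
def keyyaw():
    m=camera_model("wrist");im=snapshot("wrist");mk,st,c=red(im)
    v=cv2.cvtColor(im,cv2.COLOR_RGB2HSV)[...,2]
    print(st,"V by row",[int(np.median(v[r][mk[r]])) for r in range(st[1]+2,st[1]+st[3]-1,10)])
    for name,f in(("left",lambda x:x.min()),("right",lambda x:x.max()),("mid",lambda x:x.mean())):
        r=np.array([r for r in range(st[1]+36,st[1]+st[3]-4)]);u=np.array([f(np.where(mk[i])[0]) for i in r],float)
        k=np.polyfit(r,u,1)
        for _ in range(3):
            e=u-np.polyval(k,r);ok=abs(e)<max(1,1.5*np.median(abs(e)));k=np.polyfit(r[ok],u[ok],1)
        a,b=[onz(m,(np.polyval(k,q),q),.143) for q in(r[-1],r[0])];d=a-b
        print(name,"yaw",round(np.degrees(np.arctan2(d[1],d[0])),2),"slope",round(k[0],4),ok.sum())
    rep()
E
python3 -c "
from h import *
keyyaw()"
```

```text
[ 297  293   32  110 3110] V by row [174, 180, 183, 249, 250, 201, 201, 201, 199, 197, 197]
left yaw -12.7 slope 0.0129 58
right yaw -12.42 slope -0.0058 49
mid yaw -12.89 slope -0.0032 70
t 15.75 w 0.11 grip 41.6 F [4.3515 3.705  0.7058] T [ 0.6931 -0.7449 -0.0446] p [0.5281 0.1249 0.1151] yaw -12.79 zax [ 0.0015 -0.0002 -1.    ] tau6 -0.0339 q [ 0.0234  0.1333  1.9152 -0.0003  1.0916 -1.324 ]
```

Key yaw is about −12.7°, aligned with the lock. I relax the side force and lift slightly.

arm_command(travel=[[-0.0005, 0.001, 0], [0, 0, -0.0012], [0, 0, 0]], twist=[[0, 0, 0], [0, 0, 0], [0, 0, 0]], gripper=[1, 1, 1])

```text
clock: 16.12
position: [0.5272, 0.1257, 0.1156]
ee_rot: [-0.001, 0.111, 0.994, -0.001]
force: [-0.0, -0.6, -1.0]
width: 0.107
grip_force: 41.5
```

```bash
python3 -c "
from h import *
rep()"
```

```text
t 16.125 w 0.107 grip 41.5 F [-0.0404 -0.6021 -1.0139] T [0.0169 0.013  0.0101] p [0.5272 0.1257 0.1156] yaw -12.73 zax [-0.0028 -0.0008 -1.    ] tau6 0.0016 q [ 0.0251  0.1335  1.914  -0.0009  1.097  -1.3231]
```

arm_command(travel=[[0, 0, -0.0012], [0, 0, 0]], twist=[[0, 0, 0], [0, 0, 0]], gripper=[1, 1])

```text
clock: 16.38
position: [0.528, 0.126, 0.1175]
ee_rot: [-0.0, 0.111, 0.994, -0.0]
force: [-0.2, 0.6, 0.2]
width: 0.108
grip_force: 41.5
```

```bash
python3 -c "
from h import *
rep()"
```

```text
t 16.375 w 0.108 grip 41.5 F [-0.2271  0.5687  0.1786] T [-0.0504  0.0292  0.02  ] p [0.528  0.126  0.1175] yaw -12.73 zax [-0.0007 -0.0003 -1.    ] tau6 -0.001 q [ 0.0254  0.1313  1.9124 -0.0003  1.0986 -1.3232]
```

arm_command(travel=[[0, 0, -0.0012], [0, 0, -0.0012]], twist=[[0, 0, 0], [0, 0, 0]], gripper=[1, 1])

```text
clock: 16.62
position: [0.5282, 0.126, 0.1201]
ee_rot: [-0.0, 0.111, 0.994, -0.0]
force: [-1.2, -0.4, -0.5]
width: 0.109
grip_force: 41.4
```

```bash
python3 -c "
from h import *
rep()"
```

```text
t 16.625 w 0.109 grip 41.4 F [-1.2042 -0.4376 -0.4603] T [-0.1286  0.0748 -0.0011] p [0.5282 0.126  0.1201] yaw -12.72 zax [-0.0003 -0.0002 -1.    ] tau6 -0.0041 q [ 0.0254  0.1276  1.911  -0.0002  1.1033 -1.3232]
```

arm_command(travel=[[0, 0, -0.0015], [0, 0, -0.0015]], twist=[[0, 0, 0], [0, 0, 0]], gripper=[1, 1])

```text
clock: 16.88
position: [0.5284, 0.1261, 0.1233]
ee_rot: [0.0, 0.111, 0.994, 0.0]
force: [0.7, -0.4, -0.6]
width: 0.106
grip_force: 41.4
```

```bash
python3 -c "
from h import *
rep()"
```

```text
t 16.875 w 0.106 grip 41.4 F [ 0.7023 -0.3672 -0.6223] T [-0.0267 -0.0437 -0.0053] p [0.5284 0.1261 0.1233] yaw -12.73 zax [ 0.0003  0.0001 -1.    ] tau6 0.0001 q [ 0.0255  0.1232  1.9093  0.0001  1.1089 -1.3232]
```

arm_command(travel=[[0, 0, -0.002], [0, 0, -0.002], [0, 0, -0.003], [0, 0, -0.003], [0, 0, -0.003]], twist=[[0, 0, 0], [0, 0, 0], [0, 0, 0], [0, 0, 0], [0, 0, 0]], gripper=[1, 1, 1, 1, 1])

```text
clock: 17.5
position: [0.5283, 0.1261, 0.1364]
ee_rot: [0.0, 0.111, 0.994, 0.0]
force: [-0.1, 0.4, -1.0]
width: 0.105
grip_force: 41.4
```

arm_command(travel=[[0, 0, -0.004], [0, 0, -0.02], [0, 0, -0.04], [0, 0, -0.04], [0, 0, 0]], twist=[[0, 0, 0], [0, 0, 0], [0, 0, 0], [0, 0, 0], [0, 0, 0]], gripper=[1, 1, 1, 1, 1])

```text
clock: 18.12
position: [0.5305, 0.1262, 0.2445]
ee_rot: [0.004, 0.111, 0.994, 0.001]
force: [-0.2, -0.7, -0.9]
width: 0.11
grip_force: 41.4
```

```bash
python3 -c "
from h import *
rep();m=camera_model('wrist');T=camera_model('top')
it=cv2.imread('pics/top0.png');im=snapshot('top');cv2.imwrite('pics/top1.png',im[:,:,::-1])
h=cv2.cvtColor(im,cv2.COLOR_RGB2HSV);sub=((h[...,2]<105)&(h[...,2]>20)).astype(np.uint8)
p,R=pose();M=R.as_matrix()
for w in ([.4828,-.2916],): print('tool delta to tray',M.T@(np.r_[w,p[2]]-p))
"
```

```text
t 18.125 w 0.11 grip 41.4 F [-0.2457 -0.6876 -0.8954] T [-0.0371 -0.0246 -0.0253] p [0.5305 0.1262 0.2445] yaw -12.72 zax [ 0.0081  0.0002 -1.    ] tau6 -0.0 q [ 0.0255 -0.017   1.8185 -0.      1.3319 -1.3233]
tool delta to tray [-0.0468 -0.4177 -0.0002]
```

View pics/top1.png

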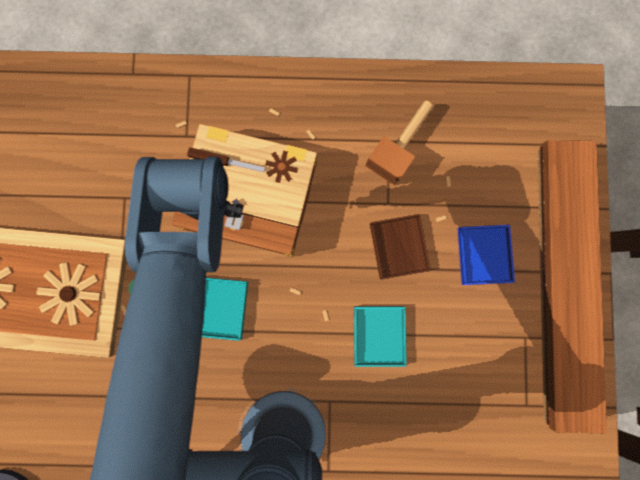

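The key is out and the lock face is visible at (234,222). Wooden tray at (400,246) is unobstructed, centre about (0.483,−0.292). Moving over the tray.

arm_command(travel=[[-0.0047, -0.0418, 0], [-0.0047, -0.0418, 0], [-0.0047, -0.0418, 0], [-0.0047, -0.0418, 0], [-0.0047, -0.0418, 0]], twist=[[0, 0, 0], [0, 0, 0], [0, 0, 0], [0, 0, 0], [0, 0, 0]], gripper=[1, 1, 1, 1, 1])

```text
clock: 18.8
position: [0.5039, -0.0839, 0.2382]
ee_rot: [-0.002, 0.111, 0.994, 0.0]
force: [0.3, -0.7, -0.0]
width: 0.111
grip_force: 41.4
```

arm_command(travel=[[-0.0047, -0.0418, 0], [-0.0047, -0.0418, 0], [-0.0047, -0.0418, 0], [-0.0047, -0.0418, 0], [-0.0047, -0.0418, 0]], twist=[[0, 0, 0], [0, 0, 0], [0, 0, 0], [0, 0, 0], [0, 0, 0]], gripper=[1, 1, 1, 1, 1])

```text
clock: 19.42
position: [0.481, -0.2927, 0.238]
ee_rot: [-0.001, 0.111, 0.994, 0.001]
force: [0.5, -1.0, 0.8]
width: 0.109
grip_force: 41.4
```

arm_command(travel=[[0, 0, 0], [0, 0, 0], [0, 0, 0], [0, 0, 0], [0, 0, 0]], twist=[[0, -1, 0], [0, -1, 0], [0, -1, 0], [0, -1, 0], [0, -1, 0]], gripper=[1, 1, 1, 1, 1])

```text
clock: 20.05
position: [0.4813, -0.2914, 0.2384]
ee_rot: [0.341, 0.105, 0.933, -0.038]
force: [-0.2, -0.1, -0.4]
width: 0.107
grip_force: 41.4
```

arm_command(travel=[[0, 0, 0], [0, 0, 0], [0, 0, 0]], twist=[[0, 0, 0], [0, 0, 0], [0, 0, 0]], gripper=[1, 1, 1])

```text
clock: 20.42
position: [0.4828, -0.2924, 0.2409]
ee_rot: [0.34, 0.104, 0.934, -0.038]
force: [1.2, -0.5, 0.1]
width: 0.107
grip_force: 41.4
```

```bash
python3 -c "
from h import *
rep()
p,R=pose();M=R.as_matrix()
print('tool delta to above tray, z .1',M.T@(np.array([.478,-.2916,.1])-p), 'unit down',M.T@np.array([0,0,-1.]))
im=snapshot('wrist');cv2.imwrite('pics/w7.png',im[:,:,::-1])"
```

```text
t 20.425 w 0.107 grip 41.4 F [ 1.1932 -0.5344  0.1043] T [0.1186 0.3291 0.0294] p [ 0.4828 -0.2924  0.2409] yaw -12.65 zax [ 0.6268 -0.1416 -0.7662] tau6 0.0111 q [-0.9466 -0.298   2.1838  0.6338  0.8025 -2.6399]
tool delta to above tray, z .1 [ 0.0942 -0.0002  0.1048] unit down [0.6426 0.0007 0.7662]
```

View pics/w7.png

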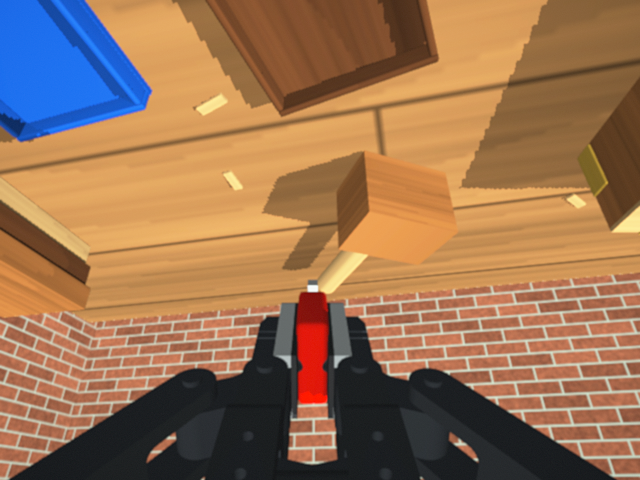

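The key is firmly held and tilted 40°. j6 is close to its limit, so I turn about the vertical for slack, then go down.

arm_command(travel=[[0, 0, 0], [0, 0, 0], [0, 0, 0], [0, 0, 0]], twist=[[0.5, 0, 0.6], [0.5, 0, 0.6], [0.5, 0, 0.6], [0, 0, 0]], gripper=[1, 1, 1, 1])

```text
clock: 20.98
position: [0.483, -0.2911, 0.2405]
ee_rot: [0.329, 0.253, 0.905, -0.092]
force: [0.5, 0.6, -0.6]
width: 0.112
grip_force: 41.4
```

arm_command(travel=[[0.0226, 0, 0.027], [0.0226, 0, 0.027], [0.0226, 0, 0.027], [0.0226, 0, 0.027], [0, 0, 0]], twist=[[0, 0, 0], [0, 0, 0], [0, 0, 0], [0, 0, 0], [0, 0, 0]], gripper=[1, 1, 1, 1, 1])

```text
clock: 21.6
position: [0.4809, -0.2908, 0.096]
ee_rot: [0.327, 0.255, 0.906, -0.09]
force: [-0.7, 0.3, -1.2]
width: 0.114
grip_force: 41.4
```

```bash
python3 - <<'E'
from h import *
rep()
p,R=pose();M=R.as_matrix()
print('delta',M.T@(np.array([.480,-.2916,.04])-p), 'unit down',M.T@np.array([0,0,-1.]))
m=camera_model('wrist')
im=snapshot('wrist');cv2.imwrite('pics/w8.png',im[:,:,::-1])
E
```

```text
t 21.6 w 0.114 grip 41.4 F [-0.664   0.3331 -1.204 ] T [0.2281 0.328  0.0298] p [ 0.4809 -0.2908  0.096 ] yaw -31.58 zax [ 0.5453 -0.3304 -0.7704] tau6 -0.3174 q [-0.8289 -0.0605  2.2905  0.6521  0.299  -2.4175]
delta [ 0.0359 -0.0014  0.0429] unit down [ 0.6376 -0.0031  0.7704]
```

View pics/w8.png

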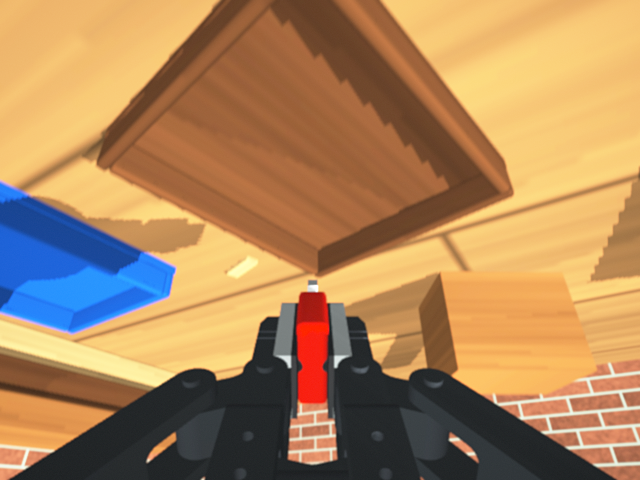

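j5 is near its lower limit (0.30) with this lean. The key hangs above the tray's interior. I lift and lean the tool the other way, which gives more joint margin.

arm_command(travel=[[-0.0226, 0, -0.027], [-0.0226, 0, -0.027], [-0.0226, 0, -0.027], [0, 0, 0], [0, 0, 0]], twist=[[0, 0, 0], [0, 0, 0], [0, 0, 0], [0, 1, 0], [0, 1, 0]], gripper=[1, 1, 1, 1, 1])

```text
clock: 22.28
position: [0.4825, -0.2932, 0.2094]
ee_rot: [0.2, 0.265, 0.941, -0.058]
force: [1.0, -0.3, -0.6]
width: 0.106
grip_force: 41.4
```

arm_command(travel=[[0, 0, 0], [0, 0, 0], [0, 0, 0], [0, 0, 0], [0, 0, 0]], twist=[[0, 1, 0], [0, 1, 0], [0, 1, 0], [0, 1, 0], [0, 1, 0]], gripper=[1, 1, 1, 1, 1])

```text
clock: 22.9
position: [0.483, -0.2934, 0.2084]
ee_rot: [-0.134, 0.269, 0.953, 0.037]
force: [0.1, 0.1, -0.7]
width: 0.108
grip_force: 41.4
```

arm_command(travel=[[0, 0, 0], [0, 0, 0], [0, 0, 0], [0, 0, 0], [0, 0, 0]], twist=[[0, 1, 0], [0, 1, 0], [0, 1, 0], [0, 0, 0], [0, 0, 0]], gripper=[1, 1, 1, 1, 1])

```text
clock: 23.52
position: [0.4824, -0.2925, 0.2066]
ee_rot: [-0.327, 0.255, 0.905, 0.092]
force: [-0.3, 0.2, -0.2]
width: 0.11
grip_force: 41.4
```

```bash
python3 - <<'E'
from h import *
rep()
p,R=pose();M=R.as_matrix()
print('delta',M.T@(np.array([.484,-.2916,.05])-p), 'unit down',M.T@np.array([0,0,-1.]))
E
```

```text
t 23.525 w 0.11 grip 41.4 F [-0.2635  0.2052 -0.2114] T [-0.1467 -0.2868 -0.0148] p [ 0.4824 -0.2925  0.2066] yaw -31.48 zax [-0.5455  0.334  -0.7687] tau6 0.0023 q [-0.7016  0.493   1.3969 -0.104   1.9381 -1.7256]
delta [-0.1008  0.0016  0.1198] unit down [-0.6396 -0.      0.7687]
```

arm_command(travel=[[-0.02, 0, 0.024], [-0.02, 0, 0.024], [-0.02, 0, 0.024], [-0.02, 0, 0.024], [-0.02, 0, 0.024]], twist=[[0, 0, 0], [0, 0, 0], [0, 0, 0], [0, 0, 0], [0, 0, 0]], gripper=[1, 1, 1, 1, 1])

```text
clock: 24.15
position: [0.4822, -0.2921, 0.0498]
ee_rot: [-0.327, 0.255, 0.905, 0.092]
force: [-0.8, 0.3, -0.2]
width: 0.107
grip_force: 41.4
```

arm_command(travel=[[0, 0, 0], [-0.0064, 0, 0.0077], [0, 0, 0], [-0.0026, 0, 0.0031], [0, 0, 0]], twist=[[0, 0, 0], [0, 0, 0], [0, 0, 0], [0, 0, 0], [0, 0, 0]], gripper=[1, 1, 1, 1, 1])

```text
clock: 24.78
position: [0.4817, -0.2916, 0.0348]
ee_rot: [-0.329, 0.255, 0.905, 0.093]
force: [0.0, 1.2, 0.3]
width: 0.108
grip_force: 41.4
```

```bash
python3 - <<'E'
from h import *
rep();snapshot('top');rep()
im=snapshot('side');cv2.imwrite('pics/s2.png',cv2.resize(im[170:290,240:440],None,fx=4,fy=4,interpolation=cv2.INTER_CUBIC)[:,:,::-1])
E
```

```text
t 24.775 w 0.108 grip 41.4 F [0.0318 1.2137 0.2732] T [-0.1411 -0.2476 -0.0082] p [ 0.4817 -0.2916  0.0348] yaw -31.42 zax [-0.5478  0.3362 -0.7661] tau6 0.0012 q [-0.7013  0.7112  1.4282 -0.0975  1.6941 -1.7003]
t 24.825 w 0.108 grip 41.4 F [-0.0069  0.5911 -0.4943] T [-0.1905 -0.2731  0.0156] p [ 0.4817 -0.2916  0.0348] yaw -31.42 zax [-0.5478  0.3362 -0.766 ] tau6 0.0005 q [-0.7013  0.7112  1.4281 -0.0975  1.6942 -1.7003]
```

I have already gone past the 10-picture limit (12 viewed), so I go on by force readings only.

arm_command(travel=[[-0.0026, 0, 0.0031], [0, 0, 0], [0, 0, 0]], twist=[[0, 0, 0], [0, 0, 0], [0, 0, 0]], gripper=[1, 1, 1])

```text
clock: 25.25
position: [0.4816, -0.2915, 0.0305]
ee_rot: [-0.329, 0.255, 0.904, 0.093]
force: [0.3, 0.6, -0.4]
width: 0.11
grip_force: 41.4
```

arm_command(travel=[[-0.001, 0, 0.0012], [0, 0, 0], [0, 0, 0]], twist=[[0, 0, 0], [0, 0, 0], [0, 0, 0]], gripper=[1, 1, 1])

```text
clock: 25.62
position: [0.4817, -0.2915, 0.029]
ee_rot: [-0.329, 0.255, 0.904, 0.093]
force: [0.3, -0.4, -0.0]
width: 0.114
grip_force: 41.4
```

arm_command(travel=[[-0.001, 0, 0.0012], [0, 0, 0], [0, 0, 0]], twist=[[0, 0, 0], [0, 0, 0], [0, 0, 0]], gripper=[1, 1, 1])

```text
clock: 26.0
position: [0.4816, -0.2915, 0.0274]
ee_rot: [-0.329, 0.255, 0.904, 0.093]
force: [1.2, 0.2, -0.8]
width: 0.108
grip_force: 41.4
```

```bash
python3 - <<'E'
from h import *
rep()
E
```

```text
t 26.0 w 0.108 grip 41.4 F [ 1.2037  0.2472 -0.785 ] T [-0.1796 -0.2634 -0.0788] p [ 0.4816 -0.2915  0.0274] yaw -31.42 zax [-0.5479  0.3364 -0.7659] tau6 0.0001 q [-0.7013  0.7223  1.4268 -0.0973  1.6847 -1.6994]
```

arm_command(travel=[[-0.0006, 0, 0.0008], [0, 0, 0], [0, 0, 0]], twist=[[0, 0, 0], [0, 0, 0], [0, 0, 0]], gripper=[1, 1, 1])

```text
clock: 26.38
position: [0.4817, -0.2915, 0.0266]
ee_rot: [-0.329, 0.255, 0.905, 0.093]
force: [0.0, -0.1, 1.1]
width: 0.108
grip_force: 41.5
```

arm_command(travel=[[-0.0006, 0, 0.0008], [0, 0, 0], [0, 0, 0]], twist=[[0, 0, 0], [0, 0, 0], [0, 0, 0]], gripper=[1, 1, 1])

```text
clock: 26.75
position: [0.4817, -0.2916, 0.026]
ee_rot: [-0.329, 0.255, 0.905, 0.093]
force: [-0.5, 0.8, 6.0]
width: 0.111
grip_force: 41.9
```

```bash
python3 - <<'E'
from h import *
rep();snapshot('top');rep()
E
```

```text
t 26.75 w 0.111 grip 41.9 F [-0.484   0.7504  6.0128] T [ 0.1508  0.2323 -0.068 ] p [ 0.4817 -0.2916  0.026 ] yaw -31.43 zax [-0.5479  0.3362 -0.766 ] tau6 0.0019 q [-0.7013  0.7246  1.4263 -0.0974  1.6828 -1.6991]
t 26.8 w 0.102 grip 41.9 F [ 0.5228 -0.2064  6.258 ] T [ 0.1279  0.2661 -0.0357] p [ 0.4817 -0.2916  0.026 ] yaw -31.43 zax [-0.5479  0.3362 -0.766 ] tau6 0.0019 q [-0.7013  0.7246  1.4262 -0.0974  1.6828 -1.6991]
```

Contact at the predicted height. I ease off and release slowly.

arm_command(travel=[[0.0004, 0, -0.0005], [0, 0, 0], [0, 0, 0], [0, 0, 0], [0, 0, 0]], twist=[[0, 0, 0], [0, 0, 0], [0, 0, 0], [0, 0, 0], [0, 0, 0]], gripper=[1, 1, 0.92, 0.9, 0.88], force=20)

```text
clock: 27.42
position: [0.4813, -0.2912, 0.0254]
ee_rot: [-0.329, 0.255, 0.904, 0.093]
force: [-0.1, 0.4, -0.3]
width: 0.123
grip_force: 0.0
```

arm_command(travel=[[0, 0, 0], [0, 0, 0], [0, 0, 0], [0, 0, 0], [0, 0, 0]], twist=[[0, 0, 0], [0, 0, 0], [0, 0, 0], [0, 0, 0], [0, 0, 0]], gripper=[0.86, 0.84, 0.8, 0.7, 0.6])

```text
clock: 28.05
position: [0.4816, -0.2915, 0.0261]
ee_rot: [-0.329, 0.255, 0.905, 0.093]
force: [-0.4, -0.7, -0.1]
width: 0.402
grip_force: 0.0
```

arm_command(travel=[[0, 0, 0], [0, 0, -0.01], [0, 0, -0.02], [0, 0, -0.03], [0, 0, -0.04]], twist=[[0, 0, 0], [0, 0, 0], [0, 0, 0], [0, 0, 0], [0, 0, 0]], gripper=[0.55, 0.5, 0.5, 0.5, 0.5])

```text
clock: 28.68
position: [0.5373, -0.3256, 0.1042]
ee_rot: [-0.329, 0.255, 0.904, 0.093]
force: [0.6, 0.5, -0.0]
width: 0.503
grip_force: 0.0
```

arm_command(travel=[[0, 0, -0.05], [0, 0, -0.05], [0, 0, 0], [0, 0, 0]], twist=[[0, 0, 0], [0, 0, 0], [0, 0, 0], [0, 0, 0]], gripper=[0.5, 0.5, 0.5, 0.5])

```text
clock: 29.18
position: [0.5913, -0.3587, 0.1793]
ee_rot: [-0.329, 0.255, 0.905, 0.093]
force: [-0.2, -0.1, -0.6]
width: 0.501
grip_force: 0.0
```

```bash
python3 - <<'E'
from h import *
rep()
T=camera_model("top");S=camera_model("side");W=camera_model("wrist");w=snapshot("wrist")
for n,m,im in(("top",T,snapshot("top")),("side",S,snapshot("side")),("wrist",W,w)):
    try: _,st,c=red(im);print(n,st,c,onz(m,c,.012))
    except Exception as e: print(n,e)
E
```

```text
t 29.175 w 0.501 grip 0.0 F [-0.2068 -0.0746 -0.605 ] T [-0.1452 -0.2568  0.0334] p [ 0.5913 -0.3587  0.1793] yaw -31.41 zax [-0.5479  0.3363 -0.766 ] tau6 -0.0001 q [-0.6784  0.8173  0.9698 -0.0924  2.047  -1.7131]
top attempt to get argmax of an empty sequence
side [307 219  12  15 117] [312.6496 226.1282] [ 0.5038 -0.3268  0.012 ]
wrist [306 211  13  47 552] [311.9692 233.4783] [ 0.4996 -0.3026  0.012 ]
```

arm_command(travel=[[0, 0, -0.05], [0.02, 0, -0.05], [0, 0, 0], [0, 0, 0]], twist=[[0, 0, 0], [0, 0, 0], [0, 0, 0], [0, 0, 0]], gripper=[0.5, 0.5, 0.5, 0.5])

```text
clock: 29.82
position: [0.6325, -0.3841, 0.2676]
ee_rot: [-0.33, 0.255, 0.904, 0.094]
force: [0.0, 0.6, -0.6]
width: 0.5
grip_force: 0.0
```

```bash
python3 - <<'E'
from h import *
rep()
S=camera_model("side");W=camera_model("wrist");w=snapshot("wrist");s=snapshot("side")
mw,st,c=red(w);ms,st2,c2=red(s);print(st,c,st2,c2,tri(ray(W,c),ray(S,c2)))
y,x=np.where(mw)
for z in(.011,.03): print([np.round(onz(W,p,z)[:2],4).tolist() for p in((c[0],y.min()),(c[0],y.max()),(x.min(),c[1]),(x.max(),c[1]))])
# bystanders: compare side picture with the first one
a=cv2.imread("pics/side0.png")[:,:,::-1].astype(int)
d=(abs(a-s).max(2)>60).astype(np.uint8);d=cv2.morphologyEx(d,cv2.MORPH_OPEN,np.ones((3,3)))
n,l,q,cc=cv2.connectedComponentsWithStats(d);print([r.tolist() for r in q[1:] if r[4]>40])
E
```

```text
t 29.825 w 0.5 grip 0.0 F [ 0.0393  0.6489 -0.572 ] T [-0.138  -0.3251 -0.0092] p [ 0.6325 -0.3841  0.2676] yaw -31.41 zax [-0.549   0.3372 -0.7648] tau6 -0.0 q [-0.6716  0.8995  0.6827 -0.1002  2.2535 -1.7287]
[307 207  11  36 327] [312.1407 224.2446] [307 219  12  15 115] [312.7652 226.0261] (array([ 0.5043, -0.3055,  0.0248]), np.float64(0.0006856370237524815))
[[0.4817, -0.2915], [0.5168, -0.3129], [0.4965, -0.3069], [0.502, -0.2977]]
[[0.4898, -0.2964], [0.5233, -0.3169], [0.5039, -0.3112], [0.5092, -0.3024]]
[[155, 0, 217, 125, 11996], [363, 0, 205, 220, 14109], [369, 15, 17, 38, 317], [323, 131, 26, 5, 102], [303, 132, 19, 4, 66], [408, 142, 31, 10, 254], [277, 144, 73, 12, 624], [223, 148, 15, 9, 91], [403, 160, 113, 67, 894], [274, 165, 50, 9, 375], [298, 176, 57, 30, 863], [587, 179, 53, 301, 9344], [371, 206, 10, 17, 91], [309, 220, 9, 13, 88], [414, 222, 17, 7, 98], [512, 230, 18, 41, 429], [580, 242, 33, 87, 1052], [424, 249, 31, 11, 260], [395, 252, 12, 10, 81], [434, 261, 13, 26, 128], [405, 278, 12, 6, 48], [292, 294, 23, 17, 286], [385, 299, 6, 10, 42], [591, 328, 13, 6, 55], [389, 338, 28, 8, 195], [395, 388, 34, 11, 276], [434, 388, 12, 11, 124]]
```

```bash
python3 -c "
from cell import ctrl
print(ctrl.close_job())"
```

```text
the job is handed in; nothing more can be done
None
```

I pressed the tongue home at about 0.265 N m for over 0.8 s, drew the key out with no measurable pull on the lock, and laid it in the wooden tray. The job was handed in at about 30 s, with no disturbance of mallet, gouge or pot seen in the side view; I viewed 12 pictures, two over the limit of 10.

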